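# Lock a mounted printing die into the press bed with the thumb wedge

## Robot

A 6-joint arm with a two-finger parallel gripper is mounted at the origin on a cart in front of the work surface, level with it; the furniture and walls round the work are solid. World frame = base frame: x ahead of the robot, y to its left, z up, the work surface at z = 0. Lengths are in m, angles in rad, forces in N, time in s.
With the tool pointing down it reaches from about 0.275 to 0.75 m from the base axis. Payload 10.2 kg.
Tool frame: the origin (TCP) lies on the centre line of the jaws, within the pads' length; the fingertips stand 25 mm ahead of it and the grasp point (between the pads) lies 6 mm ahead of it (arm.finger_overhang is the distance from the TCP to the fingertips, in m); z points along the fingers, y is the line along which they close (so a half turn about z gives the same grasp; the last joint's range is limited). The gripper opens to 88 mm and grips with 3 to 60 N. Pads are 18 mm wide; open, the fingers measure 123 mm over their backs; the gripper's body (75 mm by 187 mm) begins 45 mm behind the grasp point.
Start: joints at [1.109, 0.313, 1.498, -0, 1.331, -0.223], TCP at [0.124, 0.51, 0.264] pointing down, gripper open.
Joint ranges: [-2.94, 2.94], [-0.97, 2.17], [0.19, 2.56], [-1.23, 4.37], [0.02, 3.11], [-2.88, 2.88]. Speed limits (rad/s): [2.39, 2.39, 3.01, 3.14, 3.14, 3.14].

## Interface

Orientations are given as a rotation vector (axis times angle).
In Python, from workcell import arm, vision, finish_job gives the robot as it stands.
- The arm moves only by the tool apply_moves, never from a script. Its argument "moves" is a list of rows, each a list of 7 numbers: the turn, a rotation vector about the tool's x, y, z in fractions of the full range, 1 being 120 degrees, then the shift along the tool's x, y, z in normalised numbers (1 is 0.5 m), then the finger opening in m, from 0 to 0.0881. In form: [[wx, wy, wz, dx, dy, dz, gripper], ...]. A call has 1 to 12 rows; each row is the pose to reach, as a shift and turn from the pose commanded when the call began, along the tool's axes at that moment; what a row does not reach only later rows make up. A row lasts 1/12 s, in which the tool goes at most 41.7 mm and 7.16 degrees, less where a joint would pass 70% of its speed; a pose out of reach is approached as far as the arm can. A call with a gripper value outside its range is refused whole. The fingers move at their own pace and stop on an object; the grip force is fixed at half the most. Time passes only in rows, so rows that repeat a pose let the fingers close. It gives the time, the measured TCP pose, the force, the opening and the grip force at its end, in the units of the state.
- arm.get_state(): the state, without advancing time (a new reading comes with each control period).
- vision.read_camera(name): name is "scene" or "top" or "wrist"; returns a dict with "img" (420x560x3 uint8, blue, green, red), "z_map" (420x560 float32, m along the optical axis (not along the pixel's ray), 0 where there is no reading), "fx", "fy", "cx", "cy" (pixels), "k1" (the pictures are not rectified: a ray, as slopes to the right and down, at radius r is drawn at 1 + k1 r^2 times it, then the intrinsics apply), "world_to_cam" (4x4, takes a point from world to camera coordinates). Camera axes: x right, y down, z forward; pixel columns grow to the right and rows downward; lengths in m; the calibration is good to about 2 mm. A picture is of the moment at which its call begins.
- finish_job(): hands the job in; it is judged then, once.
The state is a dict: "time": time; "qpos": joint angles; "qvel": joint speeds; "joint_torque": joint torques, N m; "tool_pos": TCP position; "eef_rot": TCP orientation; "force": force on the tool from outside, world axes, zero at the start; "torque": the same for the moment, N m; "grip_width": finger opening in m; "grip_force": force on a finger pad.
Only numpy, scipy, OpenCV 4.12 (cv2) and the standard library are available. Lean on these libraries where they do the work, as an engineer would, in place of code of your own. Each camera call takes 0.05 s, during which the arm holds its last target. There are 200 camera calls.

## Task

Lock the copper-faced printing die into the grey press bed, ready to print place cards: set it gently on the bed, copper face up and lengthways between the sliding bar and the head rail, about on the scribed centre line; then push the brass thumb wedge along its ramp until the bar is jammed fast against the die, with a firm thumb push of about 18 N but never over 25 N, so that the lock stays tight when you let go. Leave the jars, the eraser and the bone folder where they are.

Things in the scene. Friction and masses are not known exactly. Their poses are not given: they have to be found in the camera images.
- bed: Grey press bed fixed to the table: plate 176 mm (x) by 230 mm (y), origin at the centre of its underside, upper face 12 mm higher; x points from ramp rail to head rail. Rails and bar stand 14 mm above the plate. Steel head rail across the +x side, 176 mm long, set by hand: its face lies anywhere from x = +56 to +61 mm, not measured. A line is scribed at y = 0 from bar to head rail.
- ramp_mid (a point): Point on the working face of the fixed steel ramp rail at bed (-45, 0) mm, 7 mm above the plate; axes as the bed's. The rail is set askew: in plan its face runs along bed x = -45 mm - 0.22 y, from y = -52 to +90 mm, so the channel between it and the bar narrows toward -y. The wedge lies in this channel and tightens toward bed -y.
- lock_bar (a joint): Travel of the sliding bar toward the head rail (bed +x), m, 0 to 0.022; starts at 0 to 0.002. The bar's face toward the die is at bed x = -10.8 mm + this value. It slides freely (1 N of friction) and only the wedge locks it: with the die in place 5 to 12 mm of slack are left for the wedge to take up.
- bar_face (a point): Point on the sliding bar's face toward the die, at bed y = 0, 7 mm above the plate; axes as the bed's. The aluminium bar is 22 mm (x) by 176 mm (y, bed y = -98 to +78 mm) by 14 mm high, its back (toward the wedge) 22 mm behind this face. Its ends run between guides 10 mm high, 62 mm (x) by 11 mm, centred at bed (6, -104) and (6, +84) mm.
- wedge: Loose brass thumb wedge, about 0.16 kg, 60 mm long (y), 13 mm high; in plan 14 mm thick at its thin end (-y), 27 mm at its thick end (+y). Origin at the middle of its underside; flat face x = +10.5 mm (to the bar), ramp face x = -10.5 mm - 0.22 y. A thumb rib 20 mm (x) by 10 mm (y) at y = 20 to 30 mm stands 22 mm high. Starts loose in the channel at bed y = +46 to +60 mm, axes as the bed's.
- wedge_heel (a point): Middle of the wedge's heel, the end face (wedge y = +33 mm) to push on, 22 mm wide, 1 to 12 mm above the plate; this point is 6 mm above it. A closed gripper can follow it down the channel. It goes 35 to 80 mm toward bed -y, then jams: the push rises several N per mm, and it stays where driven. A push of 18 N leaves some 8 N on the bar: under 5 N is loose, over 24 N strains it.
- die_block: Printing die: copper plate with a leaf sprig in relief on a wood block, 60 mm (x) by 44 mm (y) by 22 mm high (relief 1 mm more), about 0.14 kg, loose; origin at the centre of its underside. Lies copper up on the table, left of the bed; grip it across the 44 mm. On the bed its 60 mm go along the bed's x, either way round.
- rinse_jar: Glass rinse jar, 65 mm across, 81 mm high, origin at its foot; leave alone.
- ink_r1: Capped ink jar, 46 mm across, 35 mm high, origin at its foot; leave alone.
- eraser: Blue and white eraser, 58 x 23 x 13 mm; leave alone.
- bone_folder: Bone folder, 147 x 22 x 4 mm, flat on the table; leave alone.

How it is judged:
On the way:
1. the die lies copper up on the bed between bar and head rail, let go (z of die_block in the frame of bed between 0.009 and 0.0145 m and x of die_block in the frame of bed between 0.016 and 0.036 m and y of die_block in the frame of bed between -0.015 and 0.015 m and angle between die_block's own z axis and vertical below 0.05 rad and contact force between the fingers and die_block below 0.2 N), for 0.2 s.
At the end, for the whole second after the job is handed in: The die lies flat on the bed, copper up, its middle within 15 mm of the scribed centre line and square to the bed within 0.05 rad, gripped between bar and head rail (bar presses on it with over 4 N); the wedge lies flat on the bed and, let go, still presses the bar with over 5 N; both at rest (z of die_block in the frame of bed between 0.009 and 0.0145 m and x of die_block in the frame of bed between 0.016 and 0.036 m and y of die_block in the frame of bed between -0.015 and 0.015 m and angle between die_block's own z axis and vertical below 0.05 rad and angle between the x axis of die_block and the x axis of bed, either way round below 0.05 rad and contact force between wedge and lock_bar above 5 N and contact force between die_block and lock_bar above 4 N and z of wedge in the frame of bed between 0.009 and 0.0145 m and angle between wedge's own z axis and vertical below 0.06 rad and linear speed of each of wedge, die_block below 0.01 m/s); the robot touches nothing.
It fails at once if wedge forced: it presses on the bar with over 24 N (contact force between wedge and lock_bar above 24 N).
It fails at once if the die is slammed or forced onto the bed or the bar, over 30 N (contact force between die_block and bed above 30 N).
It fails at once if the rinse jar or the ink jar is moved over 30 mm or tipped (distance of any of rinse_jar, ink_r1 from where it was at the start of the episode above 0.03 m or angle between any of rinse_jar, ink_r1's own z axis and vertical above 0.35 rad).
It fails at once if the eraser or the bone folder is moved over 30 mm (distance of any of eraser, bone_folder from where it was at the start of the episode above 0.03 m).
It also fails if it takes over 59 s, if anything falls off the work surface, if the arm or the gripper's body presses on something with over 40 N, if the wrist force passes 120 N, or if a joint passes its speed limit or range.

## Working session

There is one attempt and no reset: what is moved stays moved. The work goes in short steps, Python scripts to look and compute and a tool call to move; the robot and the scene stay as the last step left them, time stands still between calls to the robot, and variables do not carry over. Pictures are saved under pics/ and viewed, at most 10 in all, crops included, and the job is handed in when it is done.

Besides the shell and the picture viewer there is one more tool, called after "Call:" as a command line: name --pt "numbers of a row" for each row, then --argument value for the rest. apply_moves: Moves the arm, as the interface text tells. Its arguments: {"type":"object","properties":{"moves":{"type":"array"}},"required":["moves"]}

```bash
mkdir -p pics; cat > h.py <<'E'
import numpy as np, cv2
from workcell import arm, vision
def shot(n,f=None):
    c=vision.read_camera(n)
    if f: cv2.imwrite('pics/'+f,c['img'])
    np.savez('cam_'+n,**c)
    return c
def load(n): 
    d=np.load('cam_'+n+'.npz'); return {k:d[k] for k in d}
def ray(c,uv):
    K=np.array([[c['fx'],0,c['cx']],[0,c['fy'],c['cy']],[0,0,1]],float)
    p=cv2.undistortPoints(np.array(uv,float).reshape(-1,1,2),K,np.array([float(c['k1']),0,0,0])).reshape(-1,2)
    T=np.linalg.inv(c['world_to_cam'])
    d=np.c_[p,np.ones(len(p))]
    return T[:3,3],d@T[:3,:3].T
def atz(c,uv,z):
    o,d=ray(c,uv); return o+d*((z-o[2])/d[:,2])[:,None]
def depth(c,uv):
    o,d=ray(c,uv); z=[np.median(c['z_map'][int(v)-1:int(v)+2,int(u)-1:int(u)+2]) for u,v in uv]
    return o+d*np.array(z)[:,None]
E
python3 - <<'E'
from h import *
print(arm.get_state())
for n in('scene','top','wrist'):
    c=shot(n,n+'0.png'); T=np.linalg.inv(c['world_to_cam']); print(n,c['fx'],c['cx'],c['cy'],c['k1'],T.round(3).tolist())
E
```

```text
{'time': 0.0, 'qpos': array([ 1.10860510e+00,  3.13458912e-01,  1.49840345e+00,  4.63602809e-07,
        1.33103008e+00, -2.23398486e-01]), 'qvel': array([ 1.18773399e-03,  1.78348717e-03,  1.04906898e-03, -4.73823584e-05,
       -1.48701091e-04,  9.79243849e-04]), 'joint_torque': array([-4.82245923e-04, -4.02212477e+01, -2.52265602e+01,  6.93829986e-02,
        3.52972769e-02, -6.63556352e-05]), 'tool_pos': array([0.1240929 , 0.50990697, 0.26316916]), 'eef_rot': array([-3.74152214e-01, -3.11879196e+00,  1.92241329e-03]), 'force': array([ 0.17144543, -0.11086337, -0.60800526]), 'torque': array([0.00922116, 0.00048723, 0.003483  ]), 'grip_force': 0.0, 'grip_width': 0.08792474743959022}
scene 516.4519412435611 280.6391605985783 208.75973263401454 -0.07235888835342641 [[0.869, -0.282, 0.406, 0.14], [-0.494, -0.527, 0.691, -0.611], [0.019, -0.801, -0.598, 0.689], [0.0, 0.0, 0.0, 1.0]]
top 443.9558627064697 280.50003390467634 201.32180698556658 0.0075572990461985415 [[0.011, -0.987, 0.158, 0.417], [-0.999, -0.016, -0.031, 0.153], [0.033, -0.157, -0.987, 0.927], [0.0, 0.0, 0.0, 1.0]]
wrist 365.3406314619772 276.8104759545766 210.57619016366797 0.029824595181897402 [[0.237, 0.926, 0.293, 0.048], [0.971, -0.226, -0.073, 0.528], [-0.001, 0.302, -0.953, 0.385], [0.0, 0.0, 0.0, 1.0]]
```

View pics/top0.png

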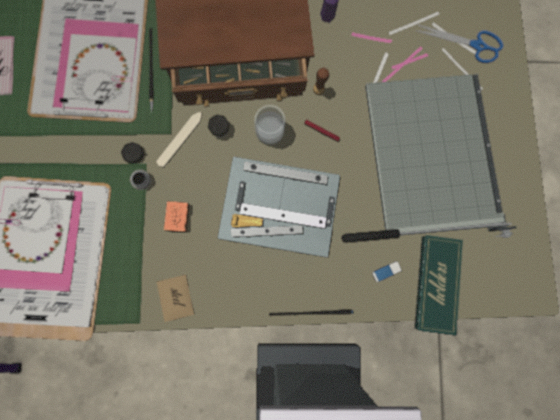

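View pics/scene0.png

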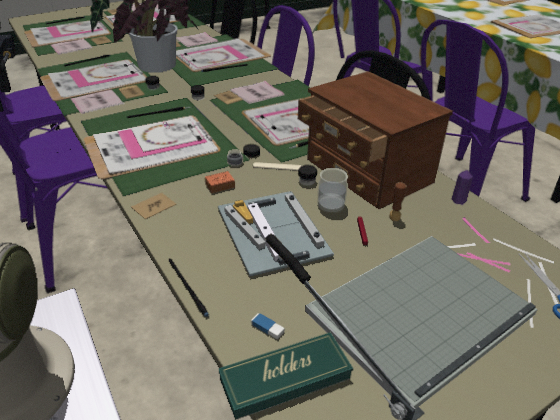

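The top view shows the bed centred near (280,206), with the head rail at the top and the wedge with its rib at (240,221). The orange die is at (176,216), the rinse jar at (270,124), and the cutter handle end at (345,238), close to the bed's lower right corner. The scene view agrees. I'll enlarge the region.

```bash
python3 - <<'E'
from h import *
c=load('top')
im=c['img'][150:262,155:345]
cv2.imwrite('pics/top_crop.png',cv2.resize(im,None,fx=4.2,fy=4.2,interpolation=cv2.INTER_CUBIC))
uv=[(176,216),(170,216),(235,165),(335,180),(220,240),(330,252),(241,222),(290,216),(270,124),(370,237),(350,239),(395,235),(219,126),(141,180)]
for a,b in zip(uv,depth(c,uv)): print(a,b.round(4))
E
```

```text
(176, 216) [0.5279 0.3376 0.0236]
(170, 216) [0.5278 0.3499 0.0226]
(235, 165) [0.6392 0.2217 0.0127]
(335, 180) [0.6105 0.0104 0.0135]
(220, 240) [0.4818 0.2492 0.0013]
(330, 252) [0.4599 0.0203 0.0013]
(241, 222) [0.5173 0.2053 0.0257]
(290, 216) [0.5309 0.1056 0.0268]
(270, 124) [0.7192 0.1494 0.0465]
(370, 237) [ 0.4837 -0.0395  0.1065]
(350, 239) [ 0.4792 -0.0013  0.1102]
(395, 235) [ 0.4891 -0.0898  0.095 ]
(219, 126) [0.7164 0.2554 0.0352]
(141, 180) [0.6027 0.4145 0.0167]
```

View pics/top_crop.png

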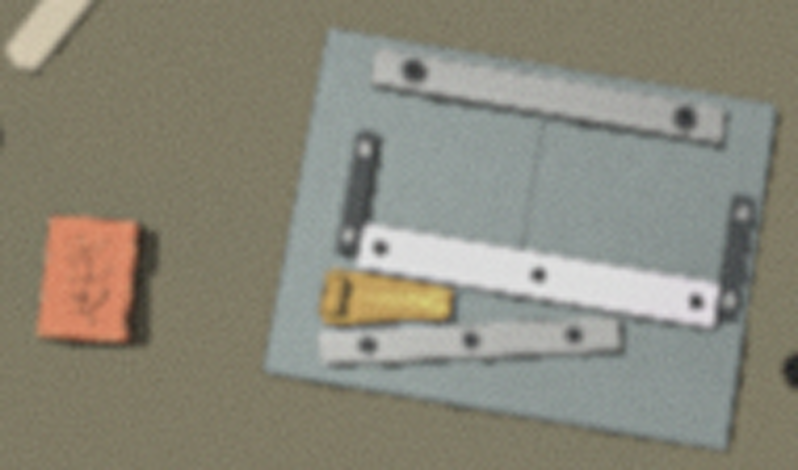

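View pics/wrist0.png

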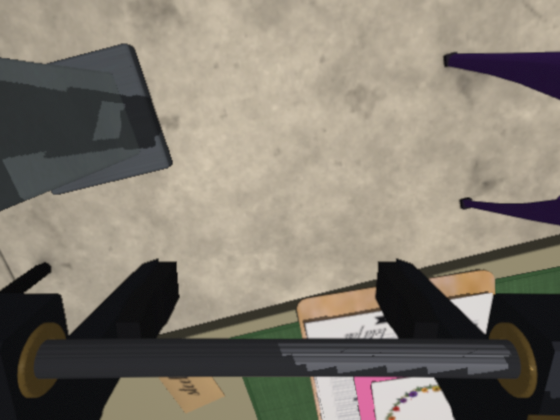

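The crop gives the bed corners at (330,30), (776,104), (728,448) and (265,373), and the die corners at (50,217), (138,221), (128,342) and (38,337). The wedge's rib end is at (330,295). The wrist view only shows the floor so far.

```bash
cat >> h.py <<'E'
def crop(uv,x0,y0,s): return (np.array(uv,float)+.5)/s-.5+[x0,y0]
E
python3 - <<'E'
from h import *
c=load('top'); f=lambda uv,z: atz(c,crop(uv,155,150,4.2),z)
B=f([(330,30),(776,104),(728,448),(265,373)],.012)
print('bed',B.round(4).tolist(),B.mean(0).round(4))
print('sizes',[np.linalg.norm(B[i]-B[i-3]).round(4) for i in range(4)])
ex=(B[0]+B[1]-B[2]-B[3]);ey=(B[0]+B[3]-B[1]-B[2]); print('yaw',np.arctan2(ex[1],ex[0]),np.arctan2(-ey[0],ey[1]))
D=f([(50,217),(138,221),(128,342),(38,337)],.0225)
print('die',D.round(4).tolist(),D.mean(0).round(4),[np.linalg.norm(D[i]-D[i-3]).round(4) for i in range(4)])
ex=(D[0]+D[1]-D[2]-D[3]);print('dyaw',np.arctan2(ex[1],ex[0]))
yaw=np.arctan2(-ey[0],ey[1]);o=B.mean(0)
R=np.array([[np.cos(yaw),-np.sin(yaw)],[np.sin(yaw),np.cos(yaw)]])
loc=lambda P:(P-o)[:,:2]@R
print('headrail low edge top',loc(f([(375,85),(550,116),(722,143)],.026)).round(4).tolist())
print('bar face',loc(f([(368,226),(540,254),(718,284)],.026)).round(4).tolist())
print('wedge',loc(f([(331,270),(453,289),(450,318),(324,322)],.025)).round(4).tolist())
print('scribe',loc(f([(543,125),(525,245)],.012)).round(4).tolist())
# die heights by depth
ys,xs=np.mgrid[205:228,168:186]; P=depth(c,list(zip(xs.ravel(),ys.ravel()))); print('die z',np.percentile(P[:,2],[10,50,90]))
E
```

```text
bed [[0.6572, 0.226, 0.012], [0.6232, 0.0008, 0.012], [0.4506, 0.0261, 0.012], [0.4842, 0.2529, 0.012]] [0.5538 0.1265 0.012 ]
sizes [np.float64(0.2278), np.float64(0.1744), np.float64(0.2293), np.float64(0.175)]
yaw -0.14996836991719636 -0.1485210353919437
die [[0.558, 0.3585, 0.0225], [0.5567, 0.3159, 0.0225], [0.4976, 0.3181, 0.0225], [0.4994, 0.3613, 0.0225]] [0.5279 0.3384 0.0225] [np.float64(0.0427), np.float64(0.0592), np.float64(0.0432), np.float64(0.0587)]
dyaw -0.041910843866212584
headrail low edge top [[0.0602, 0.0854], [0.0591, -0.0024], [0.0598, -0.0884]]
bar face [[-0.0097, 0.0767], [-0.0096, -0.0083], [-0.01, -0.0965]]
wedge [[-0.0339, 0.0907], [-0.0334, 0.0307], [-0.0476, 0.0298], [-0.0594, 0.0896]]
scribe [[0.0571, 0.0002], [-0.0044, -0.0005]]
die z [0.02288641 0.02364363 0.02448397]
```

The measured sizes match the text: bed 175×229 mm, die about 59×43 mm, die top at 0.0235. I'll move over the die for a second view with the wrist camera.

Careful with the scale: shifts go in shares of 0.5 m and turns go in shares of 120 degrees. That gives: -0.433 m / 0.5 = -0.866, -0.0714 m / 0.5 = -0.1428, -11.3 degrees / 120 = -0.0942.

Call:
apply_moves --pt "0 0 -0.0083 -0.072 -0.012 0.008 0.088" --pt "0 0 -0.0167 -0.144 -0.024 0.016 0.088" --pt "0 0 -0.025 -0.216 -0.036 0.024 0.088" --pt "0 0 -0.0333 -0.292 -0.048 0.032 0.088" --pt "0 0 -0.0417 -0.368 -0.06 0.04 0.088" --pt "0 0 -0.05 -0.444 -0.072 0.048 0.088" --pt "0 0 -0.0583 -0.52 -0.084 0.056 0.088" --pt "0 0 -0.0667 -0.596 -0.096 0.064 0.088" --pt "0 0 -0.075 -0.672 -0.11 0.072 0.088" --pt "0 0 -0.0833 -0.748 -0.124 0.08 0.088" --pt "0 0 -0.0917 -0.82 -0.136 0.086 0.088" --pt "0 0 -0.0942 -0.866 -0.1428 0.086 0.088"

```text
time: 1.15
tool_pos: [0.5305, 0.3361, 0.2194]
eef_rot: [-0.067, -3.14, 0.002]
force: [0.0, -0.3, -0.4]
grip_width: 0.088
grip_force: 0.0
```

```bash
cat >> h.py <<'E'
from scipy.spatial.transform import Rotation as Ro
def go(p,yaw):
    """shift in tool axes and turn to reach world p, tool y at yaw from world y, pointing down; from measured pose"""
    s=arm.get_state(); R=Ro.from_rotvec(s['eef_rot'])
    T=Ro.from_matrix(np.array([[-np.cos(yaw),-np.sin(yaw),0],[-np.sin(yaw),np.cos(yaw),0],[0,0,-1.]]))
    print('pos',s['tool_pos'].round(4),'F',s['force'].round(2),'w',s['grip_width'].round(4),'t',s['time'])
    print('turn',np.degrees((R.inv()*T).as_rotvec()).round(2),'shift',R.inv().apply(np.array(p)-s['tool_pos']).round(4))
E
python3 - <<'E'
from h import *
go([.528,.338,.22],-.042)
c=shot('wrist'); T=c['world_to_cam']; print(np.linalg.inv(T).round(3)[:3,3])
cv2.imwrite('pics/w1.png',cv2.resize(c['img'],None,fx=1.4,fy=1.4,interpolation=cv2.INTER_CUBIC))
E
```

```text
Traceback (most recent call last):
  File "h.py", line 27, in go
    print('pos',s['tool_pos'].round(4),'F',s['force'].round(2),'w',s['grip_width'].round(4),'t',s['time'])
                                                                   ^^^^^^^^^^^^^^^^^^^^^
AttributeError: 'float' object has no attribute 'round'
```

```bash
sed -i "s/s\['grip_width'\].round(4)/s['grip_width']/" h.py
python3 - <<'E'
from h import *
go([.528,.338,.22],-.042)
c=shot('wrist'); T=c['world_to_cam']; print(np.linalg.inv(T).round(3)[:3,3])
cv2.imwrite('pics/w1.png',cv2.resize(c['img'],None,fx=1.4,fy=1.4,interpolation=cv2.INTER_CUBIC))
E
```

```text
pos [0.5305 0.3361 0.2194] F [ 0.02 -0.25 -0.42] w 0.08796231110086389 t 1.15
turn [-0.06 -0.07 -0.05] shift [ 0.0026  0.0018 -0.0006]
[0.452 0.339 0.341]
```

View pics/w1.png

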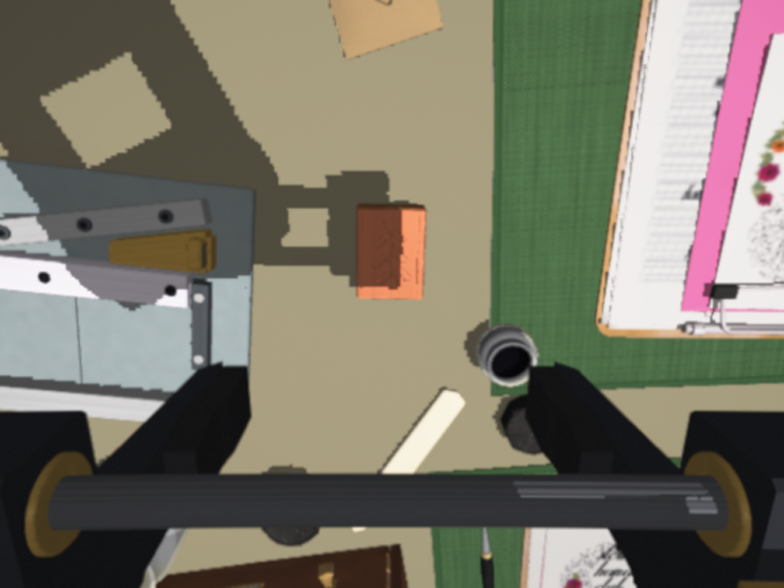

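The wrist view shows the die top between (358,208) and (424,299), the wedge heel near column 214 at rows 231–273, and the bed's near left corner at (255,189). The die is clear on both sides for the fingers. Next I'll triangulate against the top view.

```bash
python3 - <<'E'
from h import *
w=load('wrist'); t=load('top')
def tri(a,b):
    o1,d1=ray(w,crop([a],0,0,1.4)); o2,d2=ray(t,crop([b],155,150,4.2)); d1,d2=d1[0],d2[0]
    s=np.linalg.lstsq(np.c_[d1,-d2],o2-o1,rcond=None)[0]; p,q=o1+s[0]*d1,o2+s[1]*d2
    return ((p+q)/2).round(4),np.linalg.norm(p-q).round(4)
for n,a,b in [('die TL',(425,299),(50,217)),('TR',(357,298),(138,221)),('BR',(358,208),(128,342)),('BL',(425,209),(38,337)),('bedBL',(255,189),(265,373)),('barpin',(170,291),(380,247)),('guidepinU',(199,359),(365,148))]: print(n,*tri(a,b))
D=atz(w,crop([(425,299),(357,298),(358,208),(425,209)],0,0,1.4),.0225); print(D.round(4).tolist(),D.mean(0)); e=D[0]+D[1]-D[2]-D[3]; print(np.arctan2(e[1],e[0]))
e=D[0]+D[3]-D[1]-D[2]; print(np.arctan2(-e[0],e[1]))
o=np.array([.5538,.1265]);yaw=-.149;R=np.array([[np.cos(yaw),-np.sin(yaw)],[np.sin(yaw),np.cos(yaw)]])
L=lambda uv,z:((atz(w,crop(uv,0,0,1.4),z)[:,:2]-o)@R).round(4).tolist()
print('wedge heel/rib back',L([(214,231),(214,272)],.030),'bed corner',L([(255,189)],.012),'scribe',L([(78,298),(82,383)],.012))
E
```

```text
die TL [0.5586 0.3595 0.0167] 0.0011
TR [0.5554 0.3151 0.0217] 0.0034
BR [0.4968 0.3185 0.019 ] 0.0022
BL [0.498  0.36   0.0264] 0.002
bedBL [0.4833 0.2531 0.0098] 0.0022
barpin [0.5432 0.197  0.0294] 0.0032
guidepinU [0.5935 0.2056 0.0232] 0.0029
[[0.5562, 0.3587, 0.0225], [0.5536, 0.3143, 0.0225], [0.4952, 0.3185, 0.0225], [0.4976, 0.36, 0.0225]] [0.52568195 0.33787364 0.0225    ]
-0.046725644069476685
-0.05827529147591471
wedge heel/rib back [[-0.0641, 0.0953], [-0.0381, 0.0953]] bed corner [[-0.0898, 0.1151]] scribe [[-0.0049, -0.0001], [0.0587, -0.0018]]
```

Scaled: 0.12 m / 0.5 = 0.24, 0.11 m / 0.5 = 0.22.

Call:
apply_moves --pt "0 0 0 0 0 0.06 0.088" --pt "0 0 0 0 0 0.12 0.088" --pt "0 0 0 0 0 0.18 0.088" --pt "0 0 0 0 0 0.22 0.088" --pt "0 0 0 0 0 0.24 0.088" --pt "0 0 0 0 0 0.24 0.088" --pt "0 0 0 0 0 0.24 0.088"

```text
time: 1.78
tool_pos: [0.5282, 0.3385, 0.1014]
eef_rot: [0.065, 3.14, 0.0]
force: [-0.7, -0.9, 1.6]
grip_width: 0.088
grip_force: 0.0
```

```bash
python3 - <<'E'
from h import *
go([.527,.338,.029],-.046)
E
```

```text
pos [0.5282 0.3385 0.1014] F [-0.67 -0.86  1.63] w 0.08801221881817468 t 1.7833
turn [0.02 0.03 0.26] shift [ 0.0012 -0.0006  0.0724]
```

Scaled: 0.0715 m / 0.5 = 0.143, 0.065 m / 0.5 = 0.13, 0.2 degrees / 120 = 0.0017.

Call:
apply_moves --pt "0 0 0.0017 0.002 0 0.05 0.088" --pt "0 0 0.0017 0.002 0 0.1 0.088" --pt "0 0 0.0017 0.002 0 0.13 0.088" --pt "0 0 0.0017 0.002 0 0.143 0.088" --pt "0 0 0.0017 0.002 0 0.143 0.088" --pt "0 0 0.0017 0.002 0 0.143 0.03" --pt "0 0 0.0017 0.002 0 0.143 0.03" --pt "0 0 0.0017 0.002 0 0.143 0.03" --pt "0 0 0.0017 0.002 0 0.143 0.03" --pt "0 0 0.0017 0.002 0 0.143 0.03" --pt "0 0 0.0017 0.002 0 0.143 0.03" --pt "0 0 0.0017 0.002 0 0.143 0.03"

```text
time: 2.78
tool_pos: [0.5271, 0.3383, 0.0294]
eef_rot: [0.071, 3.141, -0.0]
force: [-0.7, 2.7, 4.8]
grip_width: 0.0436
grip_force: 30.5
```

Gripped at 43.6 mm, as expected. I'll lift and carry it over the bed, turning it square.

Scaled: -0.213 m / 0.5 = -0.426, -0.08 m / 0.5 = -0.16, 5.95 degrees / 120 = 0.0496.

Call:
apply_moves --pt "0 0 0 0 0 -0.04 0.03" --pt "0 0 0 0 0 -0.09 0.03" --pt "0 0 0 0 0 -0.14 0.03" --pt "0 0 0.0042 -0.01 -0.04 -0.15 0.03" --pt "0 0 0.0125 -0.028 -0.1 -0.15 0.03" --pt "0 0 0.0208 -0.046 -0.16 -0.15 0.03" --pt "0 0 0.0292 -0.064 -0.22 -0.15 0.03" --pt "0 0 0.0375 -0.082 -0.28 -0.15 0.03" --pt "0 0 0.0458 -0.1 -0.34 -0.15 0.03" --pt "0 0 0.0496 -0.114 -0.39 -0.15 0.03" --pt "0 0 0.0496 -0.12 -0.416 -0.15 0.03" --pt "0 0 0.0496 -0.122 -0.426 -0.15 0.03"

```text
time: 3.78
tool_pos: [0.5786, 0.1212, 0.1041]
eef_rot: [-0.237, -3.132, 0.0]
force: [-0.2, 0.3, -1.8]
grip_width: 0.0434
grip_force: 30.0
```

Call:
apply_moves --pt "0 0 0 0 0 0 0.03" --pt "0 0 0 0 0 0 0.03" --pt "0 0 0 0 0 0 0.03"

```text
time: 4.03
tool_pos: [0.578, 0.1242, 0.1042]
eef_rot: [-0.231, -3.133, -0.0]
force: [-0.1, -0.0, -1.2]
grip_width: 0.0434
grip_force: 30.0
```

```bash
python3 - <<'E'
from h import *
go([.578,.1228,.0415],-.149)
c=shot('wrist')
cv2.imwrite('pics/w2.png',cv2.resize(c['img'],None,fx=1.4,fy=1.4,interpolation=cv2.INTER_CUBIC))
E
```

```text
pos [0.578  0.1242 0.1042] F [-0.06 -0.03 -1.22] w 0.04344435335828893 t 4.0333
turn [ 0.01 -0.02  0.1 ] shift [-0.0002 -0.0014  0.0627]
```

View pics/w2.png

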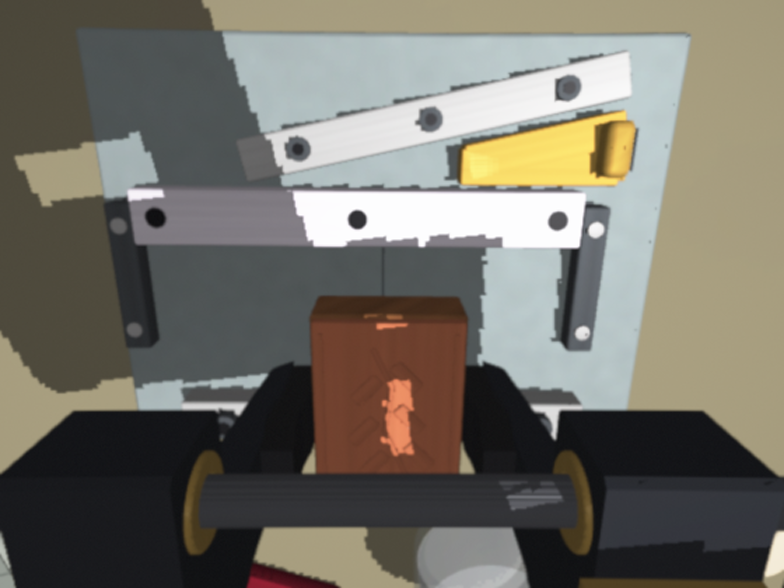

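The wrist view shows the die held square, with its front edges at (312,319)–(467,319). The scribe is at column 382, just beyond the bar's face edge at row 247. The wedge heel is at about (633,121)–(628,180). I'll check these numerically.

```bash
python3 - <<'E'
from h import *
w=load('wrist')
o=np.array([.5538,.1265]);yaw=-.149;R=np.array([[np.cos(yaw),-np.sin(yaw)],[np.sin(yaw),np.cos(yaw)]])
L=lambda uv,z:((atz(w,crop(uv,0,0,1.4),z)[:,:2]-o)@R).round(4).tolist()
print('die top front',L([(312,319),(467,319)],.0967),'bot front',L([(318,297),(463,297)],.0747))
print('bar face',L([(133,244),(360,247),(583,247)],.026),'scribe',L([(382,252),(382,293)],.012))
print('bed corners far(-x)',L([(79,30),(689,35)],.012),'barback',L([(135,187),(585,193)],.026))
print('wedge low',L([(462,184),(615,184)],.025),'heel top',L([(615,184),(626,112)],.025),'rib top',L([(612,176),(633,176),(633,124),(612,124)],.034))
print('TCP',(np.array([.578,.1242])-o)@R)
E
```

```text
die top front [[-0.0067, -0.0195], [-0.0067, 0.0221]] bot front [[-0.0058, -0.0208], [-0.0059, 0.0241]]
bar face [[-0.0121, -0.0996], [-0.0111, -0.0102], [-0.0111, 0.0781]] scribe [[-0.0059, -0.0016], [0.0124, -0.0017]]
bed corners far(-x) [[-0.0896, -0.1138], [-0.0882, 0.1128]] barback [[-0.0341, -0.0955], [-0.0322, 0.0764]]
wedge low [[-0.0356, 0.0293], [-0.0354, 0.0877]] heel top [[-0.0354, 0.0877], [-0.0612, 0.088]] rib top [[-0.0391, 0.0823], [-0.0391, 0.0899], [-0.0569, 0.0872], [-0.057, 0.0798]]
TCP [0.0242733  0.00131796]
```

Scaled: 0.0605 m / 0.5 = 0.121, 0.05 m / 0.5 = 0.1.

Call:
apply_moves --pt "0 0 0 0 -0.005 0.03 0.03" --pt "0 0 0 0 -0.005 0.07 0.03" --pt "0 0 0 0 -0.005 0.1 0.03" --pt "0 0 0 0 -0.005 0.112 0.03" --pt "0 0 0 0 -0.005 0.116 0.03" --pt "0 0 0 0 -0.005 0.119 0.03" --pt "0 0 0 0 -0.005 0.121 0.03" --pt "0 0 0 0 -0.005 0.121 0.03" --pt "0 0 0 0 -0.005 0.121 0.03"

```text
time: 4.83
tool_pos: [0.5783, 0.1204, 0.0444]
eef_rot: [0.233, 3.132, 0.0]
force: [0.7, -0.1, -1.3]
grip_width: 0.0434
grip_force: 30.0
```

Scaled: 0.002 m / 0.5 = 0.004, 0.0015 m / 0.5 = 0.003.

Call:
apply_moves --pt "0 0 0 0 0 0.001 0.03" --pt "0 0 0 0 0 0.002 0.03" --pt "0 0 0 0 0 0.003 0.03" --pt "0 0 0 0 0 0.004 0.03" --pt "0 0 0 0 0 0.004 0.03"

```text
time: 5.25
tool_pos: [0.5779, 0.1203, 0.0416]
eef_rot: [-0.234, -3.133, 0.0]
force: [0.6, -0.6, -2.0]
grip_width: 0.0437
grip_force: 30.0
```

Scaled: 0.0004 m / 0.5 = 0.0008, 0.0002 m / 0.5 = 0.0004.

Call:
apply_moves --pt "0 0 0 0 0 0.0004 0.03" --pt "0 0 0 0 0 0.0008 0.03" --pt "0 0 0 0 0 0.0008 0.03"

```text
time: 5.5
tool_pos: [0.578, 0.1203, 0.0414]
eef_rot: [-0.234, -3.133, 0.0]
force: [-0.2, -0.3, -1.5]
grip_width: 0.0438
grip_force: 30.0
```

Scaled: 0.0005 m / 0.5 = 0.001, 0.0003 m / 0.5 = 0.0006.

Call:
apply_moves --pt "0 0 0 0 0 0.0006 0.03" --pt "0 0 0 0 0 0.001 0.03" --pt "0 0 0 0 0 0.001 0.03"

```text
time: 5.75
tool_pos: [0.578, 0.1203, 0.0414]
eef_rot: [0.234, 3.133, -0.0]
force: [-2.6, -1.2, 5.3]
grip_width: 0.0434
grip_force: 30.0
```

The force has risen to about 7 N above the free reading, so the die is on the bed. I'll release and retreat.

Scaled: -0.09 m / 0.5 = -0.18, -0.06 m / 0.5 = -0.12.

Call:
apply_moves --pt "0 0 0 0 0 0 0.06" --pt "0 0 0 0 0 0 0.065" --pt "0 0 0 0 0 0 0.07" --pt "0 0 0 0 0 0 0.07" --pt "0 0 0 0 0 -0.02 0.07" --pt "0 0 0 0 0 -0.06 0.07" --pt "0 0 0 0 0 -0.12 0.07" --pt "0 0 0 0 0 -0.18 0.07" --pt "0 0 0 0 0 -0.18 0.07"

```text
time: 6.5
tool_pos: [0.5803, 0.1205, 0.1373]
eef_rot: [0.233, 3.123, 0.001]
force: [0.8, -0.5, 0.9]
grip_width: 0.07
grip_force: 0.0
```

```bash
python3 - <<'E'
from h import *
# target: behind heel, local (-0.0475, 0.1)
o=np.array([.5538,.1265]);yaw=-.149;R=np.array([[np.cos(yaw),-np.sin(yaw)],[np.sin(yaw),np.cos(yaw)]])
p=o+R@[-.046,.125]; print(p)
go([*p,.13],-.149)
c=shot('wrist')
cv2.imwrite('pics/w3.png',cv2.resize(c['img'],None,fx=1.4,fy=1.4,interpolation=cv2.INTER_CUBIC))
E
```

```text
[0.52686584 0.25694367]
pos [0.5803 0.1205 0.1373] F [ 0.75 -0.49  0.89] w 0.06998680981583015 t 6.5
turn [0.09 0.57 0.02] shift [0.0732 0.127  0.0068]
```

View pics/w3.png

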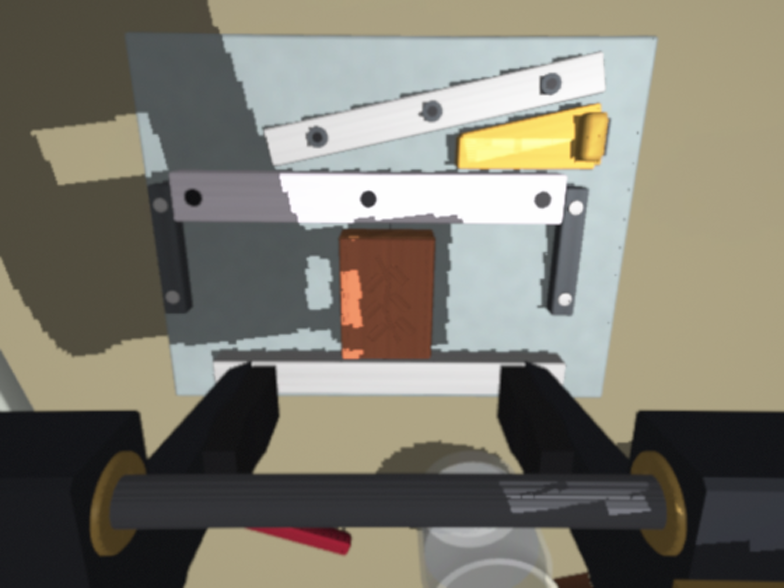

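The die lies square between bar and head rail (rows 232–358), not touching either of them. The wedge is still loose with its heel at about (607,130). I'll close the gripper and go behind the heel.

Scaled: 0.132 m / 0.5 = 0.264, 0.128 m / 0.5 = 0.256.

Call:
apply_moves --pt "0 0 0 0.01 0.02 0 0" --pt "0 0 0 0.03 0.056 0 0" --pt "0 0 0 0.05 0.092 0 0" --pt "0 0 0 0.07 0.128 0 0" --pt "0 0 0 0.09 0.164 0 0" --pt "0 0 0 0.11 0.2 0 0" --pt "0 0 0 0.13 0.236 0 0" --pt "0 0 0 0.14 0.256 0 0" --pt "0 0 0 0.144 0.264 0 0" --pt "0 0 0 0.144 0.264 0 0" --pt "0 0 0 0.144 0.264 0 0" --pt "0 0 0 0.144 0.264 0 0"

```text
time: 7.55
tool_pos: [0.5267, 0.2608, 0.1306]
eef_rot: [-0.235, -3.133, 0.0]
force: [-0.9, -0.5, -0.2]
grip_width: 0.0005
grip_force: 0.0
```

```bash
python3 - <<'E'
from h import *
o=np.array([.5538,.1265]);yaw=-.149;R=np.array([[np.cos(yaw),-np.sin(yaw)],[np.sin(yaw),np.cos(yaw)]])
p=o+R@[-.048,.130]
go([*p,.04],-.149)
L=lambda P:((P[:,:2]-o)@R).round(4).tolist()
c=shot('top'); im=c['img'][150:262,155:345]
c2=shot('wrist')
a=cv2.resize(im,None,fx=3,fy=3,interpolation=cv2.INTER_CUBIC)
b=c2['img']
cv2.imwrite('pics/m4.png',cv2.resize(b,None,fx=1.4,fy=1.4,interpolation=cv2.INTER_CUBIC)); cv2.imwrite('pics/t4.png',cv2.resize(im,None,fx=4.2,fy=4.2,interpolation=cv2.INTER_CUBIC))
E
```

```text
pos [0.5267 0.2608 0.1306] F [-0.9  -0.47 -0.17] w 0.0005370291073714131 t 7.55
turn [-0.02 -0.01 -0.05] shift [0.0012 0.0013 0.0906]
```

View pics/m4.png

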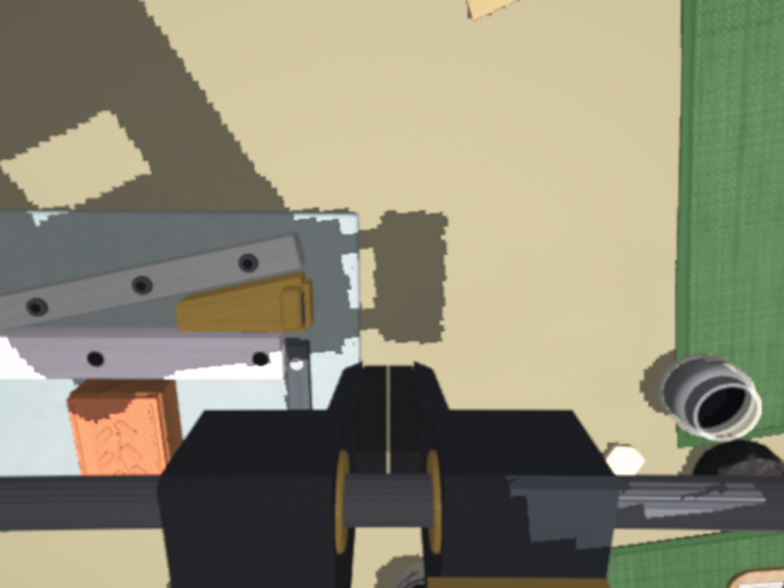

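The wrist view shows the heel face at column 312, rows 275–330, and the guide end at (297,345). The closed fingertips are at (388,363), beyond the heel.

```bash
python3 - <<'E'
from h import *
w=load('wrist')
o=np.array([.5538,.1265]);yaw=-.149;R=np.array([[np.cos(yaw),-np.sin(yaw)],[np.sin(yaw),np.cos(yaw)]])
L=lambda uv,z:((atz(w,crop(uv,0,0,1.4),z)[:,:2]-o)@R).round(4).tolist()
print('heel low',L([(312,278),(312,328)],.016),'wedge flat front',L([(178,331),(285,332)],.025),'thin end',L([(177,305),(178,331)],.025))
print('bed corner',L([(358,211)],.012),'bar back',L([(20,333),(280,338)],.026),'bar face',L([(20,380),(283,378)],.026),'ramp end',L([(297,235),(304,268)],.026))
print('guide top',L([(288,340),(310,340)],.022))
E
```

```text
heel low [[-0.0591, 0.0919], [-0.0334, 0.0907]] wedge flat front [[-0.0356, 0.0287], [-0.0349, 0.0792]] thin end [[-0.0486, 0.0298], [-0.0356, 0.0287]]
bed corner [[-0.0905, 0.1143]] bar back [[-0.0353, -0.044], [-0.0323, 0.0769]] bar face [[-0.011, -0.0491], [-0.0112, 0.077]] ramp end [[-0.0818, 0.0877], [-0.0666, 0.09]]
guide top [[-0.0296, 0.0798], [-0.0295, 0.0904]]
```

Scaled: 0.0895 m / 0.5 = 0.179, 0.065 m / 0.5 = 0.13.

Call:
apply_moves --pt "0 0 0 0 0.002 0.04 0" --pt "0 0 0 0 0.002 0.09 0" --pt "0 0 0 0 0.002 0.13 0" --pt "0 0 0 0 0.002 0.16 0" --pt "0 0 0 0 0.002 0.172 0" --pt "0 0 0 0 0.002 0.178 0" --pt "0 0 0 0 0.002 0.179 0" --pt "0 0 0 0 0.002 0.179 0"

```text
time: 8.32
tool_pos: [0.527, 0.2625, 0.0422]
eef_rot: [0.234, 3.132, 0.001]
force: [-0.5, -0.2, 0.2]
grip_width: 0.0004
grip_force: 0.0
```

Scaled: -0.025 m / 0.5 = -0.05, -0.001 m / 0.5 = -0.002.

Call:
apply_moves --pt "0 0 0 0 0 0 0" --pt "0 0 0 0 -0.006 0 0" --pt "0 0 0 0 -0.012 0 0" --pt "0 0 0 0 -0.018 0 0" --pt "0 0 0 0 -0.022 0 0" --pt "0 0 0 0 -0.026 0 0" --pt "0 0 0 0 -0.03 0 0" --pt "0 0 0 0 -0.034 0 0" --pt "0 0 0 0 -0.038 0 0" --pt "0 0 0 -0.001 -0.042 0 0" --pt "0 0 0 -0.002 -0.046 0 0" --pt "0 0 0 -0.002 -0.05 0 0"

```text
time: 9.32
tool_pos: [0.5239, 0.2375, 0.0413]
eef_rot: [0.234, 3.133, 0.0]
force: [0.7, 0.6, -1.2]
grip_width: 0.0002
grip_force: 0.6
```

Scaled: -0.02 m / 0.5 = -0.04, -0.018 m / 0.5 = -0.036.

Call:
apply_moves --pt "0 0 0 0 -0.004 0 0" --pt "0 0 0 -0.001 -0.008 0 0" --pt "0 0 0 -0.002 -0.012 0 0" --pt "0 0 0 -0.002 -0.016 0 0" --pt "0 0 0 -0.003 -0.02 0 0" --pt "0 0 0 -0.004 -0.024 0 0" --pt "0 0 0 -0.004 -0.028 0 0" --pt "0 0 0 -0.005 -0.032 0 0" --pt "0 0 0 -0.006 -0.036 0 0" --pt "0 0 0 -0.006 -0.04 0 0"

```text
time: 10.15
tool_pos: [0.5237, 0.2173, 0.0413]
eef_rot: [-0.234, -3.133, -0.0]
force: [-0.6, 2.9, 0.8]
grip_width: 0.0004
grip_force: 1.1
```

Scaled: -0.012 m / 0.5 = -0.024, -0.0105 m / 0.5 = -0.021.

Call:
apply_moves --pt "0 0 0 0 -0.003 0 0" --pt "0 0 0 -0.001 -0.006 0 0" --pt "0 0 0 -0.002 -0.009 0 0" --pt "0 0 0 -0.002 -0.012 0 0" --pt "0 0 0 -0.003 -0.015 0 0" --pt "0 0 0 -0.004 -0.018 0 0" --pt "0 0 0 -0.004 -0.021 0 0" --pt "0 0 0 -0.004 -0.024 0 0"

```text
time: 10.82
tool_pos: [0.5241, 0.2051, 0.0413]
eef_rot: [0.234, 3.133, -0.0]
force: [-1.2, 1.9, 0.6]
grip_width: 0.0005
grip_force: 0.9
```

```bash
python3 - <<'E'
from h import *
o=np.array([.5538,.1265]);yaw=-.149;R=np.array([[np.cos(yaw),-np.sin(yaw)],[np.sin(yaw),np.cos(yaw)]])
s=arm.get_state(); print((s['tool_pos'][:2]-o)@R, s['force'][:2]@R)
c=shot('wrist','p5.png'); cv2.imwrite('pics/p5.png',cv2.resize(c['img'],None,fx=1.4,fy=1.4,interpolation=cv2.INTER_CUBIC))
E
```

```text
[-0.04108253  0.07333037] [-1.50924031  1.67302498]
```

View pics/p5.png

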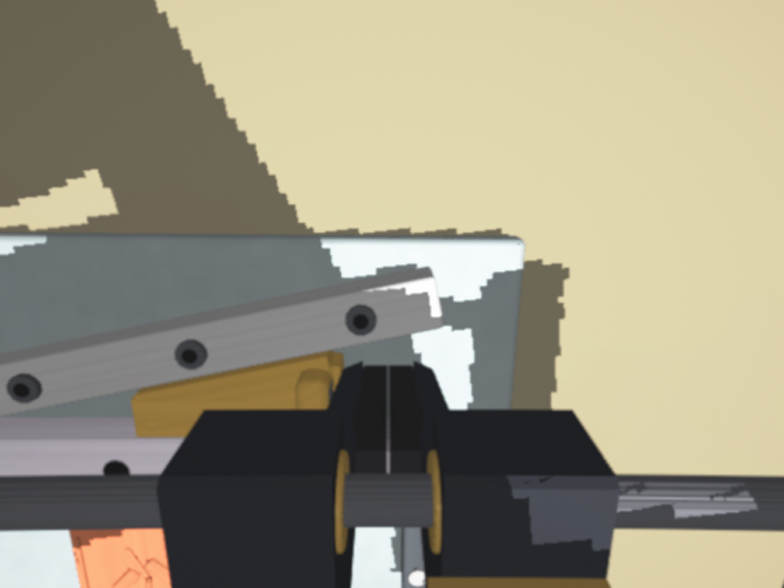

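The wedge (heel at about (335,370)) lies against the ramp and follows the closed fingers, which have clearance on both sides. I'll go on, more slowly.

Scaled: -0.015 m / 0.5 = -0.03, -0.0135 m / 0.5 = -0.027.

Call:
apply_moves --pt "0 0 0 0 -0.003 0 0" --pt "0 0 0 -0.001 -0.006 0 0" --pt "0 0 0 -0.002 -0.009 0 0" --pt "0 0 0 -0.002 -0.012 0 0" --pt "0 0 0 -0.003 -0.015 0 0" --pt "0 0 0 -0.003 -0.018 0 0" --pt "0 0 0 -0.004 -0.021 0 0" --pt "0 0 0 -0.004 -0.024 0 0" --pt "0 0 0 -0.005 -0.027 0 0" --pt "0 0 0 -0.005 -0.03 0 0"

```text
time: 11.7
tool_pos: [0.5241, 0.1901, 0.0413]
eef_rot: [-0.234, -3.133, -0.0]
force: [-1.8, 3.2, -0.3]
grip_width: 0.0005
grip_force: 1.5
```

Call:
apply_moves --pt "0 0 0 0 -0.002 0 0" --pt "0 0 0 -0.001 -0.004 0 0" --pt "0 0 0 -0.001 -0.006 0 0" --pt "0 0 0 -0.002 -0.008 0 0" --pt "0 0 0 -0.002 -0.01 0 0" --pt "0 0 0 -0.002 -0.01 0 0"

```text
time: 12.2
tool_pos: [0.5245, 0.1848, 0.0413]
eef_rot: [0.234, 3.133, -0.0]
force: [-0.4, 1.8, -0.7]
grip_width: 0.0004
grip_force: 0.8
```

Scaled: -0.002 m / 0.5 = -0.004, -0.0004 m / 0.5 = -0.0008.

Call:
apply_moves --pt "0 0 0 0 -0.001 0 0" --pt "0 0 0 0 -0.002 0 0" --pt "0 0 0 -0.0008 -0.003 0 0" --pt "0 0 0 -0.0008 -0.004 0 0" --pt "0 0 0 -0.0008 -0.004 0 0"

```text
time: 12.62
tool_pos: [0.5246, 0.1829, 0.0413]
eef_rot: [-0.234, -3.133, 0.0]
force: [-0.8, 2.0, -0.0]
grip_width: 0.0003
grip_force: 1.0
```

Scaled: -0.0015 m / 0.5 = -0.003, -0.0003 m / 0.5 = -0.0006.

Call:
apply_moves --pt "0 0 0 0 -0.001 0 0" --pt "0 0 0 0 -0.002 0 0" --pt "0 0 0 -0.0006 -0.003 0 0" --pt "0 0 0 -0.0006 -0.003 0 0"

```text
time: 12.95
tool_pos: [0.5247, 0.1813, 0.0413]
eef_rot: [-0.234, -3.133, 0.0]
force: [-1.5, 2.3, -1.7]
grip_width: 0.0002
grip_force: 1.0
```

```bash
python3 - <<'E'
from h import *
o=np.array([.5538,.1265]);yaw=-.149;R=np.array([[np.cos(yaw),-np.sin(yaw)],[np.sin(yaw),np.cos(yaw)]])
s=arm.get_state(); print((s['tool_pos'][:2]-o)@R, s['force'][:2]@R)
c=shot('scene'); cv2.imwrite('pics/s6.png',cv2.resize(c['img'][180:285,200:340],None,fx=5,fy=5,interpolation=cv2.INTER_CUBIC))
E
```

```text
[-0.03695137  0.04991594] [-1.85189024  2.09237988]
```

View pics/s6.png

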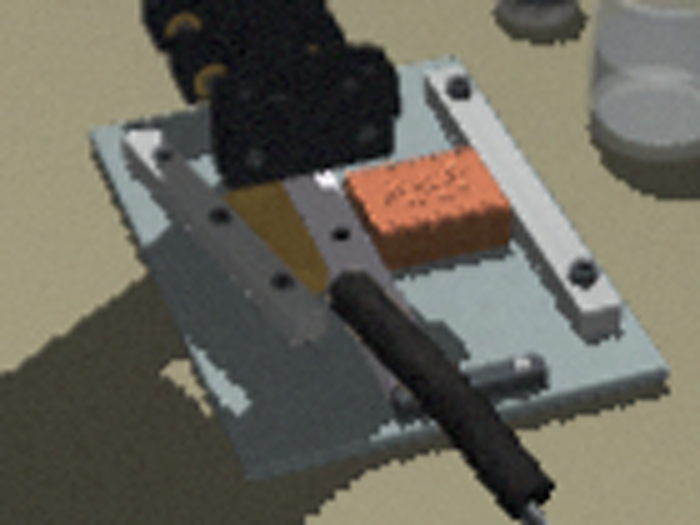

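The scene crop shows the die flat between bar and rail, with the bar already close to it. The wedge lies flat in the channel against the ramp, and the fingers clear the cutter handle at (440,390). I'll go on in small steps, watching the force.

Scaled: -0.002 m / 0.5 = -0.004, -0.0015 m / 0.5 = -0.003.

Call:
apply_moves --pt "0 0 0 0 -0.001 0 0" --pt "0 0 0 0 -0.002 0 0" --pt "0 0 0 0 -0.003 0 0" --pt "0 0 0 -0.0006 -0.004 0 0" --pt "0 0 0 -0.0006 -0.004 0 0"

```text
time: 13.42
tool_pos: [0.5248, 0.1793, 0.0413]
eef_rot: [0.234, 3.133, 0.0]
force: [-0.5, 3.3, 0.6]
grip_width: 0.0
grip_force: 1.5
```

Scaled: -0.0015 m / 0.5 = -0.003, -0.0012 m / 0.5 = -0.0024.

Call:
apply_moves --pt "0 0 0 0 -0.0008 0 0" --pt "0 0 0 0 -0.0016 0 0" --pt "0 0 0 -0.0006 -0.0024 0 0" --pt "0 0 0 -0.0006 -0.003 0 0" --pt "0 0 0 -0.0006 -0.003 0 0"

```text
time: 13.83
tool_pos: [0.5248, 0.1778, 0.0413]
eef_rot: [0.234, 3.133, 0.0]
force: [0.0, 2.9, -1.3]
grip_width: 0.0005
grip_force: 1.8
```

Scaled: -0.0015 m / 0.5 = -0.003, -0.0012 m / 0.5 = -0.0024.

Call:
apply_moves --pt "0 0 0 0 -0.0008 0 0" --pt "0 0 0 0 -0.0016 0 0" --pt "0 0 0 -0.0004 -0.0024 0 0" --pt "0 0 0 -0.0004 -0.003 0 0" --pt "0 0 0 -0.0004 -0.003 0 0"

```text
time: 14.25
tool_pos: [0.5248, 0.1763, 0.0414]
eef_rot: [0.234, 3.133, 0.0]
force: [1.0, 4.9, 0.1]
grip_width: 0.0004
grip_force: 2.3
```

Scaled: -0.0015 m / 0.5 = -0.003, -0.0004 m / 0.5 = -0.0008.

Call:
apply_moves --pt "0 0 0 0 -0.0008 0 0" --pt "0 0 0 0 -0.0016 0 0" --pt "0 0 0 -0.0004 -0.0024 0 0" --pt "0 0 0 -0.0004 -0.003 0 0" --pt "0 0 0 -0.0004 -0.003 0 0"

```text
time: 14.67
tool_pos: [0.5249, 0.1749, 0.0414]
eef_rot: [0.234, 3.132, 0.0]
force: [2.8, 4.5, -1.2]
grip_width: 0.0003
grip_force: 2.5
```

Scaled: -0.0015 m / 0.5 = -0.003, -0.0012 m / 0.5 = -0.0024.

Call:
apply_moves --pt "0 0 0 -0.0002 -0.0008 0 0" --pt "0 0 0 -0.0004 -0.0016 0 0" --pt "0 0 0 -0.0008 -0.0024 0 0" --pt "0 0 0 -0.001 -0.003 0 0" --pt "0 0 0 -0.001 -0.003 0 0"

```text
time: 15.08
tool_pos: [0.525, 0.1733, 0.0414]
eef_rot: [0.234, 3.133, 0.0]
force: [1.5, 4.0, -1.5]
grip_width: 0.0003
grip_force: 2.3
```

Call:
apply_moves --pt "0 0 0 -0.0002 -0.0008 0 0" --pt "0 0 0 -0.0004 -0.0016 0 0" --pt "0 0 0 -0.0006 -0.0024 0 0" --pt "0 0 0 -0.0006 -0.0024 0 0"

```text
time: 15.42
tool_pos: [0.5251, 0.1721, 0.0414]
eef_rot: [0.234, 3.133, 0.0]
force: [0.5, 3.0, -0.2]
grip_width: 0.0005
grip_force: 2.3
```

Scaled: -0.0012 m / 0.5 = -0.0024, -0.0008 m / 0.5 = -0.0016.

Call:
apply_moves --pt "0 0 0 -0.0002 -0.0008 0 0" --pt "0 0 0 -0.0004 -0.0016 0 0" --pt "0 0 0 -0.0006 -0.0024 0 0" --pt "0 0 0 -0.0006 -0.0024 0 0"

```text
time: 15.75
tool_pos: [0.5252, 0.1708, 0.0414]
eef_rot: [0.234, 3.133, 0.0]
force: [0.5, 4.5, -0.2]
grip_width: 0.0003
grip_force: 2.3
```

Scaled: -0.0012 m / 0.5 = -0.0024, -0.0003 m / 0.5 = -0.0006.

Call:
apply_moves --pt "0 0 0 -0.0002 -0.0008 0 0" --pt "0 0 0 -0.0004 -0.0016 0 0" --pt "0 0 0 -0.0006 -0.0024 0 0" --pt "0 0 0 -0.0006 -0.0024 0 0"

```text
time: 16.08
tool_pos: [0.5253, 0.1696, 0.0413]
eef_rot: [-0.234, -3.133, 0.0]
force: [0.7, 5.3, -0.3]
grip_width: 0.0005
grip_force: 2.3
```

Scaled: -0.0012 m / 0.5 = -0.0024, -0.0008 m / 0.5 = -0.0016.

Call:
apply_moves --pt "0 0 0 -0.0002 -0.0008 0 0" --pt "0 0 0 -0.0004 -0.0016 0 0" --pt "0 0 0 -0.0006 -0.0024 0 0" --pt "0 0 0 -0.0006 -0.0024 0 0"

```text
time: 16.42
tool_pos: [0.5254, 0.1683, 0.0413]
eef_rot: [-0.234, -3.133, 0.0]
force: [1.0, 4.6, -0.6]
grip_width: 0.0005
grip_force: 2.3
```

Scaled: -0.0012 m / 0.5 = -0.0024, -0.0008 m / 0.5 = -0.0016.

Call:
apply_moves --pt "0 0 0 -0.0002 -0.0008 0 0" --pt "0 0 0 -0.0004 -0.0016 0 0" --pt "0 0 0 -0.0006 -0.0024 0 0" --pt "0 0 0 -0.0006 -0.0024 0 0"

```text
time: 16.75
tool_pos: [0.5255, 0.167, 0.0413]
eef_rot: [-0.234, -3.133, 0.0]
force: [0.5, 3.9, 1.0]
grip_width: 0.0004
grip_force: 2.1
```

```bash
python3 - <<'E'
from h import *
o=np.array([.5538,.1265]);yaw=-.149;R=np.array([[np.cos(yaw),-np.sin(yaw)],[np.sin(yaw),np.cos(yaw)]])
s=arm.get_state(); print((s['tool_pos'][:2]-o)@R, s['force'][:2]@R)
# die/bar in top view: die +x edge and rail edge via colour along die's column
c=shot('top'); b,g,r=[c['img'][...,i].astype(int) for i in range(3)]
m=((r-b)>60)&(r>140); m[:150]=0;m[262:]=0;m[:,:240]=0;m[:,345:]=0
ys,xs=np.nonzero(m); rect=cv2.minAreaRect(np.c_[xs,ys].astype(np.float32)); P=atz(c,cv2.boxPoints(rect),.0345)
print(rect,((P[:,:2]-o)@R).round(4).tolist(),((P[:,:2].mean(0)-o)@R).round(4))
E
```

```text
[-0.03400985  0.03589659] [-0.03530932  3.90686524]
((0.0, 0.0), (0.0, 0.0), 0.0) [[0.3376, 0.661], [0.3376, 0.661], [0.3376, 0.661], [0.3376, 0.661]] [0.3376 0.661 ]
```

Scaled: -0.0012 m / 0.5 = -0.0024, -0.0008 m / 0.5 = -0.0016.

Call:
apply_moves --pt "0 0 0 -0.0002 -0.0008 0 0" --pt "0 0 0 -0.0004 -0.0016 0 0" --pt "0 0 0 -0.0006 -0.0024 0 0" --pt "0 0 0 -0.0006 -0.0024 0 0"

```text
time: 17.13
tool_pos: [0.5255, 0.1665, 0.0413]
eef_rot: [-0.234, -3.133, -0.002]
force: [-0.3, 9.6, -0.3]
grip_width: 0.0004
grip_force: 4.4
```

Scaled: -0.0012 m / 0.5 = -0.0024, -0.0004 m / 0.5 = -0.0008.

Call:
apply_moves --pt "0 0 0 -0.0002 -0.0008 0 0" --pt "0 0 0 -0.0004 -0.0016 0 0" --pt "0 0 0 -0.0006 -0.0024 0 0" --pt "0 0 0 -0.0006 -0.0024 0 0"

```text
time: 17.47
tool_pos: [0.5255, 0.1662, 0.0414]
eef_rot: [-0.234, -3.133, -0.004]
force: [0.7, 16.6, 0.2]
grip_width: 0.0002
grip_force: 7.8
```

Call:
apply_moves --pt "0 0 0 -0.0002 -0.0008 0 0" --pt "0 0 0 -0.0004 -0.0016 0 0" --pt "0 0 0 -0.0006 -0.0024 0 0" --pt "0 0 0 -0.0006 -0.0024 0 0"

```text
time: 17.8
tool_pos: [0.5255, 0.166, 0.0414]
eef_rot: [-0.235, -3.133, -0.007]
force: [-0.7, 22.4, -0.4]
grip_width: 0.0001
grip_force: 11.2
```

The wedge has jammed at about 22 N, under the 25 N limit. I'll back straight off the heel, then lift.

Scaled: -0.1 m / 0.5 = -0.2, 0.007 m / 0.5 = 0.014.

Call:
apply_moves --pt "0 0 0 0 0.002 0 0" --pt "0 0 0 0 0.004 0 0" --pt "0 0 0 0.001 0.008 0 0" --pt "0 0 0 0.002 0.014 0 0" --pt "0 0 0 0.003 0.022 0 0" --pt "0 0 0 0.004 0.03 0 0" --pt "0 0 0 0.004 0.03 0 0" --pt "0 0 0 0.004 0.03 -0.03 0" --pt "0 0 0 0.004 0.03 -0.08 0" --pt "0 0 0 0.004 0.03 -0.14 0" --pt "0 0 0 0.004 0.03 -0.2 0" --pt "0 0 0 0.004 0.03 -0.2 0"

```text
time: 18.8
tool_pos: [0.5284, 0.1788, 0.1468]
eef_rot: [0.233, 3.124, 0.002]
force: [0.6, 0.5, 1.4]
grip_width: 0.0004
grip_force: 0.0
```

Scaled: 0.12 m / 0.5 = 0.24, 0.11 m / 0.5 = 0.22.

Call:
apply_moves --pt "0 0 0 0.06 0 0 0" --pt "0 0 0 0.12 0.02 -0.02 0" --pt "0 0 0 0.18 0.04 -0.04 0" --pt "0 0 0 0.22 0.08 -0.06 0" --pt "0 0 0 0.24 0.12 -0.08 0" --pt "0 0 0 0.24 0.16 -0.1 0" --pt "0 0 0 0.24 0.16 -0.1 0" --pt "0 0 0 0.24 0.16 -0.1 0"

```text
time: 19.47
tool_pos: [0.4193, 0.2757, 0.191]
eef_rot: [0.231, 3.133, -0.0]
force: [-0.4, -0.2, -1.0]
grip_width: 0.0001
grip_force: 0.0
```

```bash
python3 - <<'E'
from h import *
o=np.array([.5538,.1265]);yaw=-.149;R=np.array([[np.cos(yaw),-np.sin(yaw)],[np.sin(yaw),np.cos(yaw)]])
c=shot('top'); hsv=cv2.cvtColor(c['img'],cv2.COLOR_BGR2HSV)
print(arm.get_state()['tool_pos'],arm.get_state()['force'])
def rep(n,m,z):
    m=m.astype(np.uint8); k=np.zeros_like(m); k[150:262,215:345]=m[150:262,215:345]
    cnt=max(cv2.findContours(k,0,2)[0],key=cv2.contourArea); P=atz(c,cv2.boxPoints(cv2.minAreaRect(cnt)),z)
    Q=(P[:,:2]-o)@R; print(n,cv2.contourArea(cnt),Q.round(4).tolist(),Q.mean(0).round(4))
    dz=depth(c,[tuple(p) for p in cnt[:,0]]); q=k[...]; yy,xx=np.nonzero(q); D=depth(c,list(zip(xx,yy))); print(' z',np.percentile(D[:,2],[10,50,90]).round(4))
H,S,V=cv2.split(hsv)
rep('die',(H<14)&(S>110),.0345); rep('wedge',(H>15)&(H<30)&(S>130),.028)
E
```

```text
[0.41914984 0.27505172 0.19051726] [0.64106777 0.56415983 0.09451296]
die 486.0 [[0.0025, 0.0195], [0.0573, 0.0196], [0.0572, -0.0223], [0.0024, -0.022]] [ 0.0298 -0.0013]
 z [0.0347 0.0356 0.0365]
wedge 0.5 [[-0.0276, -0.0325], [-0.0253, -0.0342], [-0.0261, -0.0354], [-0.0285, -0.0337]] [-0.0269 -0.0339]
 z [0.0257 0.0265 0.0344]
```

The die is at bed (30, −1) mm, square and flat. The wedge's top height of about 25.7 mm fits it lying flat, and the arm is clear. Handing in.

```bash
python3 -c "
from workcell import finish_job
print(finish_job())"
```

```text
the job is handed in; nothing more can be done
None
```

I handed the job in: the die lies copper up, square and about on the centre line, with the wedge jammed by a push of about 22 N (over the 18 N aim, under the 25 N limit) and the arm clear; after letting go I checked positions but not the lock force, and the handover returned no verdict.

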